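Hold a new drawer pull in place while its nuts go on

ROBOT

A 7-joint arm with a two-finger parallel gripper is mounted at the origin on a cart in front of the work surface, level with it; the furniture and walls round the work are solid. World frame = base frame: x ahead of the robot, y to its left, z up, the work surface at z = 0. Lengths are in mm, angles in rad, forces in N, time in s.
With the tool pointing down it reaches from about 400 to 900 mm from the base axis. Payload 5.5 kg.
Tool frame: the origin (TCP) lies on the mounting face of the last link; the fingertips stand 178 mm ahead of it and the grasp point (between the pads) lies ahead of it (manip.hold_point_z is the z of the grasp point in the tool frame, in mm); z points along the fingers, y is the line along which they close (so a half turn about z gives the same grasp; the last joint's range is limited). The gripper opens to 92 mm and grips with 3 to 60 N. Pads are 19 mm wide; open, the fingers measure 130 mm over their backs; the gripper's body (75 mm by 190 mm) begins 47 mm behind the grasp point.
Start: joints at [-0.891, 0.501, -0.427, 1.55, 0.221, 1.138, -0.21], TCP at [263.112, 594.364, 404.729] pointing down, gripper open.
Joint ranges: [-2.88, 2.88], [-0.31, 2.03], [-1.54, 1.56], [0.2, 2.42], [-1.41, 4.55], [0.19, 2.02], [-2.57, 2.57]. Speed limits (rad/s): [2.57, 2.57, 3.14, 3.14, 3.14, 3.14, 3.14].

INTERFACE

Orientations are given as a 3x3 rotation matrix whose columns are the frame's x, y, z axes.
In Python, from rig import manip, optics, close_job gives the robot as it stands.
- The arm moves only by the shell command python3 -m crank 'ROWS' [FORCE]. ROWS is JSON, a list of rows, each a list of 7 numbers: the opening, from -1 (shut) to 1 (fully open), then the shift along the tool's x, y, z in mm, then the turn, a rotation vector about the tool's x, y, z in degrees. A call has 1 to 12 rows; each row is the pose to reach, as a shift and turn from the pose commanded when the call began, along the tool's axes at that moment; what a row does not reach only later rows make up. A row lasts 1/8 s, in which the tool goes at most 62.5 mm and 10.7 degrees, less where a joint would pass 70% of its speed; a pose out of reach is approached as far as the arm can. A call with a gripper value outside its range is refused whole. The fingers move at their own pace and stop on an object; FORCE is the grip in N (left out, the last holds). Time passes only in rows, so rows that repeat a pose let the fingers close. It gives the time, the measured TCP pose, the force, the opening and the grip force at its end, in the units of the state.
- manip.state(): the state, without advancing time (a new reading comes with each control period).
- optics.grab_frame(name): name is "side" or "top"; returns the picture (480x640x3 uint8, red, green, blue); there is no depth.
- optics.camera_info(name): a dict with "fovy" (degrees; the focal length in pixels is half the picture's height over the tangent of half this angle, whatever the lens; pixels are square), "cx", "cy" (the principal point, pixels), "R" (3x3) and "t" (3): a world point X has camera coordinates R X + t. Camera axes: x right, y down, z forward; pixel columns grow to the right and rows downward; lengths in mm; the calibration is good to about 2 mm. A picture is of the moment at which its call begins. camera_info takes no time and is no camera call.
- close_job(): hands the job in; it is judged then, once.
Trained networks look in the newest picture that a camera, given by its name, has taken for a name from the list of things; names that differ only in an ending like _2 or _b are one class to them, and where a whole thing is asked for, a point or a joint stands for the part that bears it (a point fixed in the world has none). Each returns a list of dicts, best first, with "conf" (0 to 1); they miss things now and then, are a little off and sometimes report something else, mostly with a low value. They report only what shows in the picture. A call takes as long as a camera call. They do not tell look-alikes from the thing itself.
- optics.silhouettes(query, camera): "mask" (480x640 bool, what is visible of it) and "extent" ([centre column, centre row, width, height] in pixels, round what is visible of it).
The state is a dict: "t": time; "joint_positions": joint angles; "qd": joint speeds; "joint_torque": joint torques, N m; "ee_pos": TCP position; "tcp_rot": TCP orientation; "contact_force": force on the tool from outside, world axes, zero at the start; "ft_torque": the same for the moment, N m; "opening": finger opening in mm; "finger_force": force on a finger pad.
Only numpy, scipy, OpenCV 4.12 (cv2) and the standard library are available. Lean on these libraries where they do the work, as an engineer would, in place of code of your own. Each camera call takes 0.05 s, during which the arm holds its last target. There are 200 camera calls.

TASK

Be my third hand while I fit the new pull to this drawer: pick up the steel bar pull, push its two studs right through the two holes in the drawer front until both feet sit flat on the face, and then keep it pressed straight against the front with a light, steady push of about 10 N (at least 5 and at most 20) so that I can run the nuts on from inside. Do not let go: the job finishes with you still holding the pull there, pressed home. Do not ram the front, and leave the other things on the worktop where they are.

Things in the scene. Friction and masses are not known exactly. Their poses are not given: they have to be found in the camera images.
- drawer: Open-topped kitchen drawer on the worktop, grey front towards the robot; on its black anti-slip mat it stands fast and does not give. Front 296 mm wide, 130 mm high, 18 mm thick; white box behind it, 250 mm deep overall. Origin: middle of the lower edge of the front's outer face, at worktop height. x: square to the front, into the drawer (the way the studs go in); y: left along the front; z: up.
- hole_left (a point): Centre of the mouth of the left through hole, on the outer face of the drawer front: 95 mm above the worktop (35 mm below the front's top edge), 64 mm left of the middle. Hole 10 mm in diameter, slightly countersunk, 18 mm deep (right through). Axes as the drawer's.
- hole_right (a point): The same for the right hole, 64 mm right of the middle; the holes are 128 mm apart.
- pull: Steel drawer pull, 0.2 to 0.3 kg, a square U lying on its side before the drawer, studs towards it. Grip bar 140 mm long (y), 10 mm thick (x), 16 mm high (z); at its ends two 12 mm wide, 16 mm high legs run in +x. Origin: under the middle of the grip bar, on the underside. x: from bar to stud tips; y: along the bar; z: up. Fitted the same way up as it lies, x along the drawer's x.
- grip (a point): Middle of the pull's grip bar, 8 mm above the pull's origin; the place to grip from above, fingers closing along the pull's x. 116 mm clear between the legs, 33 mm clear between the bar and the plane of the feet.
- foot_left (a point): Centre of the flat foot (12x16 mm) of the pull's +y leg: 38 mm in x, +64 mm in y, 8 mm in z from the pull's origin. A 6 mm stud with a round tip sticks out 26 mm in +x from here. When seated, this point lies on the mouth of the hole. Left and right, top and bottom of the pull are alike.
- foot_right (a point): The same for the leg on the -y side (-64 mm in y).
- driver: Screwdriver, black handle, lying to the right of the drawer. Bystander.
- saucer: Small pale plate, 150 mm across, with the nuts and washers on it, on the left. Bystander.
- notes: Spiral notebook, 148x109x13 mm, on the right. Bystander.
- pencil: Thin green pencil, 136 mm, lying on the notebook. Bystander.
- mug: Pale mug, 100 mm high, on the left. Bystander.
Mind the look-alikes: they are no part of the job. Several things have the shape of the pull; the one meant has the colours described above.

How it is judged:
By the outcome, as a careful person would: the job done as asked, in the order asked, and still so for the second after the job is handed in, while the arm keeps its last pose, push and grip.
It also fails if it takes over 51 s, if anything falls off the work surface, if the arm or the gripper's body presses on something with over 40 N, if the wrist force passes 120 N, or if a joint passes its speed limit or range.

## Working session

There is one attempt and no reset: what is moved stays moved. The work goes in short steps, Python scripts to look and compute and a shell command to move; the robot and the scene stay as the last step left them, time stands still between calls to the robot, and variables do not carry over. Pictures are saved under pics/ and viewed, at most 10 in all, crops included, and the job is handed in when it is done.

```bash
ls; mkdir -p pics; python3 - <<'E'
from rig import manip, optics
import cv2, numpy as np
print(manip.hold_point_z, manip.state())
for n in ("side","top"):
    print(n, optics.camera_info(n))
    f=optics.grab_frame(n); cv2.imwrite(f"pics/{n}0.png",f[:,:,::-1])
    for q in ("pull","drawer"):
        for d in optics.silhouettes(q,n): print(n,q,d["conf"],np.round(d["extent"],1), f[d["mask"]].mean(0).round())
E
```

```text
pics
159.20000000000002 {'t': 0.0, 'joint_positions': array([-0.89081553,  0.50186269, -0.4267578 ,  1.55145561,  0.22079714,
        1.13831683, -0.21031636]), 'qd': array([-0.00100613, -0.00045494,  0.00128429,  0.00049574, -0.0003879 ,
       -0.00167269,  0.00055559]), 'joint_torque': array([-9.90221233e-04, -5.66573560e+01, -5.81643328e+00, -2.79128695e+01,
       -6.86701946e-02,  3.04955360e-02,  1.72642908e-04]), 'ee_pos': array([263.05430502, 593.99851187, 403.66342833]), 'tcp_rot': array([[-9.14400538e-01,  4.04809744e-01, -8.53113655e-04],
       [ 4.04810639e-01,  9.14398774e-01, -1.79656304e-03],
       [ 5.28198545e-05, -1.98812770e-03, -9.99998022e-01]]), 'contact_force': array([ 0.29637068, -0.3347361 ,  0.37054709]), 'ft_torque': array([ 0.02709437, -0.02355975,  0.04959095]), 'finger_force': 0.0, 'opening': 91.79026290529728}
side {'fovy': 44.92290164429337, 'cx': 308.05050192516103, 'cy': 229.5738139732881, 'R': array([[ 0.98752637, -0.15679214, -0.01441877],
       [-0.08935398, -0.48265962, -0.87123795],
       [ 0.1296439 ,  0.86165882, -0.4906491 ]]), 't': array([-542.1040018 ,  126.27503586, 1452.78842501])}
side pull 0.96 [277.2 265.9  25.3  34.2] [88. 87. 82.]
side pull 0.89 [258.2 231.1  45.4  33.6] [116.  56.  50.]
side pull 0.85 [269.9 312.2  59.7  45.8] [116.  53.  49.]
side drawer 0.86 [400.8 237.9 132.6 101.8] [92. 90. 83.]
top {'fovy': 49.018300568586426, 'cx': 318.9096930713688, 'cy': 243.22269371392642, 'R': array([[ 2.18354535e-02, -9.99755130e-01,  3.59066156e-03],
       [-9.82636156e-01, -2.21231925e-02, -1.84219294e-01],
       [ 1.84253621e-01,  4.94197945e-04, -9.82878608e-01]]), 't': array([ -51.17981302,  569.52488603, 1536.12577259])}
top pull 0.87 [309.8 279.6  47.2  22.5] [85. 86. 85.]
top pull 0.77 [373.6 291.6  47.5  47.9] [123.  68.  66.]
top pull 0.69 [428.1 298.8  34.4  59.3] [54. 53. 52.]
top drawer 0.68 [304.6 174.2 103.1  94.7] [104. 102.  98.]
```

```bash
python3 - <<'E'
import cv2, numpy as np
a=cv2.imread("pics/side0.png")[150:390,200:500]; b=cv2.imread("pics/top0.png")[110:350,230:530]
cv2.imwrite("pics/s1.png",cv2.resize(a,(750,600),interpolation=cv2.INTER_CUBIC))
cv2.imwrite("pics/t1.png",cv2.resize(b,(750,600),interpolation=cv2.INTER_CUBIC))
E
```

```text
(no output)
```

View pics/s1.png

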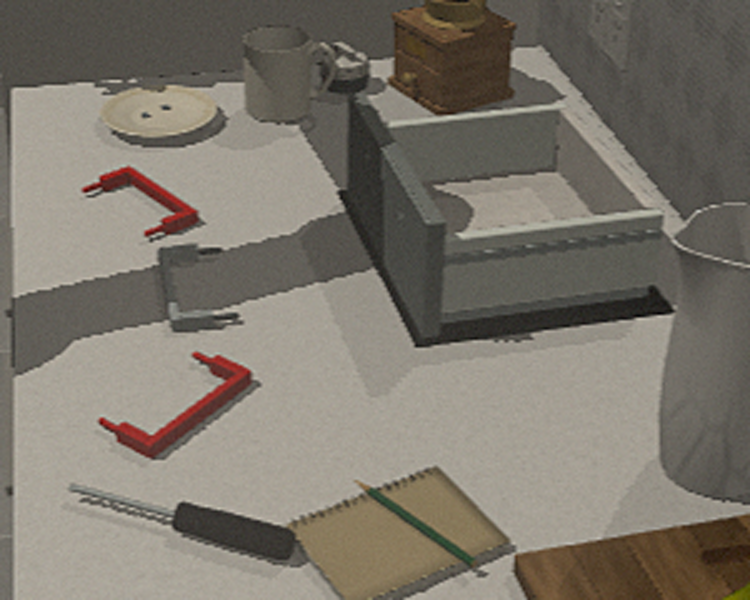

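View pics/t1.png

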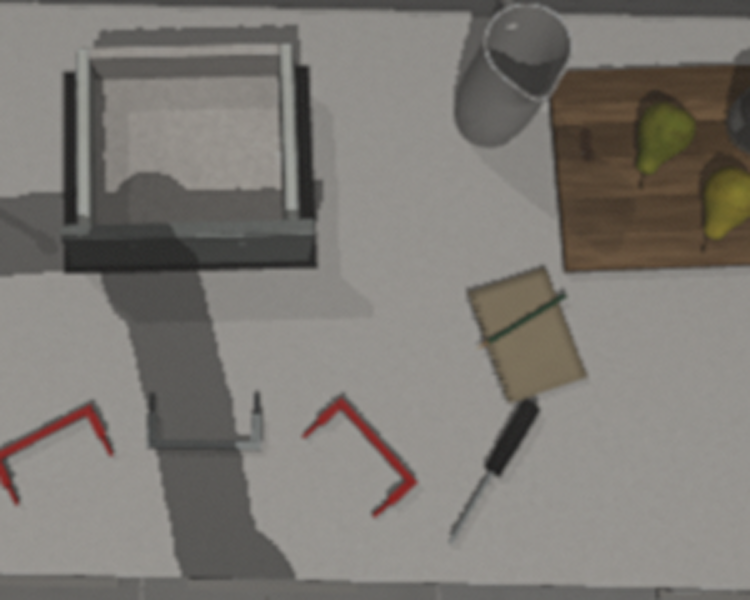

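The side view shows the steel pull at about px (277,266), with the drawer front running from (338,190) to (377,285). In the top view the pull is at (310,280) and the front edge is near row 217. The red pulls are look-alikes. I'll zoom in to get edge-accurate features.

```bash
python3 - <<'E'
import cv2, numpy as np
s=cv2.imread("pics/side0.png"); t=cv2.imread("pics/top0.png")
def c(im,x,y,w,h,k):
    o=im[y:y+h,x:x+w].astype(float); o=np.clip((o-20)*1.6,0,255).astype(np.uint8)
    return cv2.resize(o,(w*k,h*k),interpolation=cv2.INTER_NEAREST)
cv2.imwrite("pics/a.png",np.hstack([c(s,332,180,55,110,5)[:550],c(s,255,240,50,110,5)[:550]]))
cv2.imwrite("pics/b.png",np.vstack([c(t,250,190,112,34,7),c(t,270,255,112,45,7)]))
E
```

```text
(no output)
```

View pics/a.png

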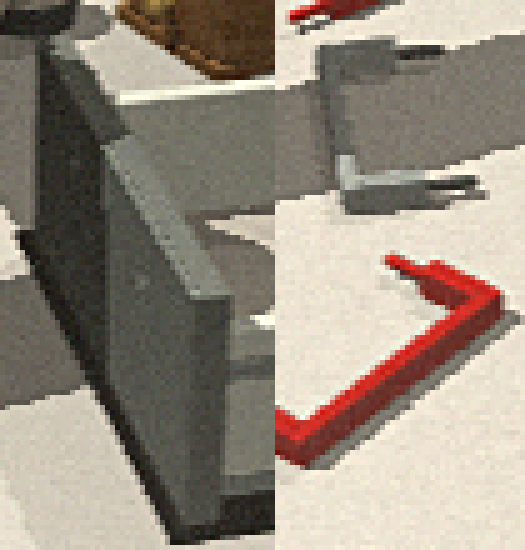

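View pics/b.png

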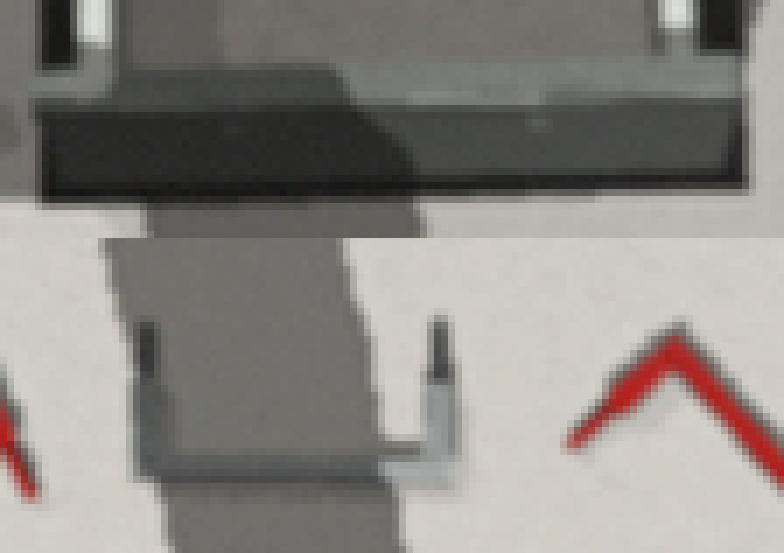

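The drawer front and both holes are visible. The holes are at side px ~(359.5,235.9) and ~(346.1,211.1), and top px ~(326.4,206.9) and ~(282.6,207.8). The pull's studs and feet are clear in both views. Next I'll fit both poses.

```bash
cat > fit.py <<'E'
import numpy as np
from scipy.optimize import least_squares
from rig import optics
K={n:optics.camera_info(n) for n in("side","top")}
def proj(n,X):
    k=K[n]; c=np.asarray(X)@k["R"].T+k["t"]; f=240/np.tan(np.radians(k["fovy"])/2)
    return c[:,:2]/c[:,2:]*f+[k["cx"],k["cy"]]
def Rz(a): return np.array([[np.cos(a),-np.sin(a),0],[np.sin(a),np.cos(a),0],[0,0,1]])
def fit(obs,p0,free_z=True):
    # obs: list (cam, body point, px)
    def r(p):
        return np.concatenate([(proj(n,[Rz(p[3])@np.array(b)+[p[0],p[1],p[2]*free_z]])[0]-np.array(u)) for n,b,u in obs])
    s=least_squares(r,p0,loss="soft_l1"); return s.x, r(s.x).reshape(-1,2)
E
python3 - <<'E'
import numpy as np
from fit import *
A=lambda x,y:(332+x/5-.5,180+y/5-.5)
B=lambda x,y:(250+x/7-.5,190+y/7-.5)
C=lambda x,y:(255+(x-275)/5-.5,240+y/5-.5)
D=lambda x,y:(270+x/7-.5,255+(y-238)/7-.5)
L,R=(0,64,95),(0,-64,95)
dr=[("side",R,A(140,282)),("side",L,A(73,158)),("side",(0,-148,130),A(190,297)),
("top",R,B(538,122)),("top",L,B(232,128)),("top",(0,148,130),B(32,101)),("top",(0,-148,130),B(742,97))]
pu=[("side",(64,64,8),C(443,49)),("side",(64,-64,8),C(480,182)),("side",(38,64,8),C(395,52)),("side",(38,-64,8),C(425,183)),
("top",(64,64,8),D(147,320)),("top",(64,-64,8),D(438,317)),("top",(38,64,8),D(147,377)),("top",(38,-64,8),D(438,383))]
for o,p0 in((dr,[700,0,0,0]),(pu,[500,0,0,0])):
    for fz in(1,0):
        p,r=fit(o,p0,fz); print(fz,p.round(3),"\n",r.round(2).tolist())
E
```

```text
1 [ 6.69869e+02  5.90500e+00 -1.10300e+00  2.90000e-02] 
 [[0.42, -1.31], [1.28, 0.18], [0.29, 0.23], [-0.1, 0.51], [0.62, -0.08], [-0.44, 0.94], [-0.2, 0.89]]
0 [6.69611e+02 5.53500e+00 5.16200e+00 2.90000e-02] 
 [[0.37, -1.61], [1.22, -0.11], [0.26, -0.1], [0.03, 0.5], [0.72, -0.08], [-0.36, 0.95], [-0.05, 0.87]]
1 [ 4.40417e+02 -1.74280e+01 -7.92000e-01  1.00000e-02] 
 [[0.49, -0.24], [0.19, -0.59], [0.46, 0.12], [0.83, 0.31], [0.06, 0.42], [0.03, 1.35], [-0.13, 0.66], [-0.04, 0.31]]
0 [ 4.40332e+02 -1.77620e+01  0.00000e+00  1.00000e-02] 
 [[0.47, -0.43], [0.16, -0.78], [0.43, -0.07], [0.81, 0.12], [0.15, 0.42], [0.14, 1.34], [-0.03, 0.66], [0.08, 0.31]]
```

```bash
python3 -m crank '[[0,-410,-487,0,0,0,65.5],[0,-410,-487,0,0,0,65.5],[0,-410,-487,0,0,0,65.5],[0,-410,-487,0,0,0,65.5],[0,-410,-487,0,0,0,65.5],[0,-410,-487,0,0,0,65.5],[0,-410,-487,0,0,0,65.5],[0,-410,-487,0,0,0,65.5],[0,-410,-487,0,0,0,65.5],[0,-410,-487,0,0,0,65.5],[0,-410,-487,0,0,0,65.5],[0,-410,-487,0,0,0,65.5]]' 40
```

```text
t: 1.8
ee_pos: [440.9, -17.2, 404.7]
tcp_rot: [[-0.009, 1.0, -0.0], [1.0, 0.009, 0.0], [0.0, -0.0, -1.0]]
contact_force: [0.5, 0.2, 0.6]
opening: 45.9
finger_force: 0.0
```

```bash
python3 -c "
from rig import manip; s=manip.state(); print(s['t'],s['ee_pos'],s['tcp_rot'],s['joint_positions'],s['opening'])"
```

```text
1.8 [440.87147096 -17.21465471 404.68774978] [[-8.96954977e-03  9.99959757e-01 -1.79219770e-04]
 [ 9.99959725e-01  8.96960481e-03  3.08661688e-04]
 [ 3.10256797e-04 -1.76443996e-04 -9.99999936e-01]] [-0.15944634  0.09202456  0.14608192  2.06447957 -0.01641289  0.98630014
  0.00405509] 45.94183538292409
```

```bash
python3 -m crank '[[0,0,0,60,0,0,0],[0,0,0,120,0,0,0],[0,0,0,170,0,0,0],[0,0,0,205,0,0,0],[0,0,0,218,0,0,0],[0,0,0,223.5,0,0,0],[0,0,0,223.5,0,0,0],[0,0,0,223.5,0,0,0]]' 40 && python3 -m crank '[[-0.5,0,0,0,0,0,0],[-0.8,0,0,0,0,0,0],[-1,0,0,0,0,0,0],[-1,0,0,0,0,0,0],[-1,0,0,0,0,0,0]]' 40
```

```text
t: 2.8
ee_pos: [441.6, -16.8, 182.4]
tcp_rot: [[-0.011, 1.0, 0.002], [1.0, 0.011, 0.0], [0.0, 0.002, -1.0]]
contact_force: [0.3, -0.2, -0.1]
opening: 45.8
finger_force: 0.0
t: 3.42
ee_pos: [440.8, -17.0, 181.2]
tcp_rot: [[-0.011, 1.0, -0.0], [1.0, 0.011, 0.0], [0.0, -0.0, -1.0]]
contact_force: [0.3, -0.0, 0.2]
opening: 9.6
finger_force: 40.0
```

```bash
python3 -m crank '[[-1,0,0,-20,0,0,0],[-1,0,0,-60,0,0,0],[-1,0,20,-87,0,0,-1.1],[-1,8,60,-87,0,0,-1.1],[-1,18.5,100,-87,0,0,-1.1],[-1,18.5,125,-87,0,0,-1.1],[-1,18.5,135,-87,0,0,-1.1],[-1,18.5,135,-87,0,0,-1.1],[-1,18.5,135,-87,0,0,-1.1],[-1,18.5,135,-87,0,0,-1.1]]' 40
python3 - <<'E'
from rig import optics
import cv2, numpy as np
s=optics.grab_frame("side")[:,:,::-1]; t=optics.grab_frame("top")[:,:,::-1]
cv2.imwrite("pics/side2.png",s); cv2.imwrite("pics/top2.png",t)
def c(im,x,y,w,h,k):
    o=im[y:y+h,x:x+w].astype(float); o=np.clip((o-20)*1.8,0,255).astype(np.uint8)
    return cv2.resize(o,(w*k,h*k),interpolation=cv2.INTER_NEAREST)
cv2.imwrite("pics/c.png",c(s,295,170,95,90,6))
cv2.imwrite("pics/d.png",c(t,250,185,112,60,7))
E
```

```text
t: 4.68
ee_pos: [574.8, 2.9, 268.1]
tcp_rot: [[-0.03, 1.0, -0.001], [1.0, 0.03, 0.0], [0.0, -0.001, -1.0]]
contact_force: [-0.6, 0.5, -1.8]
opening: 9.5
finger_force: 40.0
```

View pics/c.png

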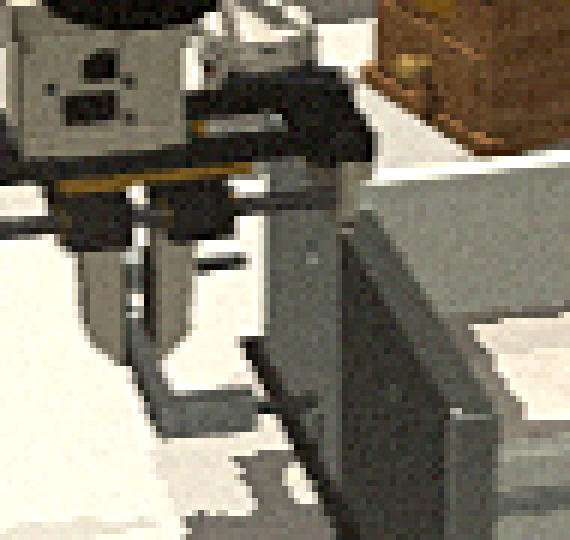

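View pics/d.png

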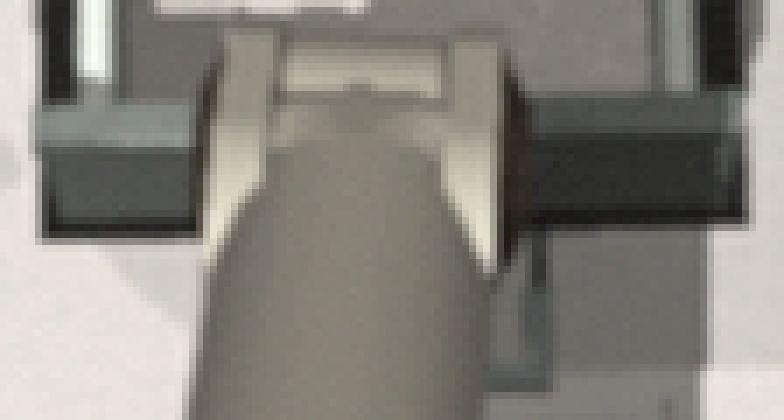

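The side view shows the left stud tip at about (335,213) pointing at the left hole (~(346.7,212.5)), and the right hole at ~(360.3,235). The top view is mostly hidden by the arm, but the right stud shows at about (326.5,220). I'll compare these with the model projections to correct the camera bias.

```bash
python3 - <<'E'
import cv2, numpy as np
from fit import *
G=lambda f:cv2.imread(f"pics/{f}.png").mean(2)
np.set_printoptions(linewidth=200)
s0,s2,t0,t2=map(G,("side0","side2","top0","top2"))
print("side L0\n",s0[207:217,341:352].round().astype(int)); print("side L2\n",s2[207:217,341:352].round().astype(int))
print("side R0\n",s0[230:241,354:366].round().astype(int)); print("side R2\n",s2[230:241,354:366].round().astype(int))
print("stud L2 329..339, 209..217\n",s2[209:218,325:340].round().astype(int))
print("stud R2\n",s2[232:242,335:352].round().astype(int))
print("top R0\n",t0[203:212,321:333].round().astype(int)); print("top L0\n",t0[203:212,277:289].round().astype(int))
print("top studR2\n",t2[212:240,322:333].round().astype(int))
def P(o,y,pts): return [Rz(y)@np.array(b)+o for b in pts]
for n in K:
    print(n,"tips/feet L R",proj(n,P(np.array([574.8,2.3,86.9]),.03,[(64,64,8),(64,-64,8),(38,64,8),(38,-64,8)])).round(1).tolist())
    print(n,"holes L R",proj(n,P(np.array([669.7,5.7,0]),.029,[(0,64,95),(0,-64,95)])).round(1).tolist())
E
```

```text
side L0
 [[44 48 43 46 50 43 47 50 47 40 58]
 [44 49 49 45 48 49 54 47 47 41 47]
 [47 48 43 47 45 49 48 43 45 46 41]
 [47 50 49 53 44 39 53 45 46 43 45]
 [48 46 46 48 43 51 49 47 50 43 41]
 [50 51 45 48 50 59 60 48 44 50 45]
 [48 46 47 50 44 52 53 51 45 47 45]
 [49 48 49 47 46 50 48 43 47 43 44]
 [50 46 49 48 44 50 46 46 48 42 44]
 [47 49 46 49 44 48 44 51 49 48 49]]
side L2
 [[65 70 71 69 71 68 69 67 70 66 61]
 [66 70 66 66 69 74 64 65 68 71 72]
 [68 70 69 70 69 69 69 67 66 72 55]
 [67 67 69 69 73 58 62 71 72 70 57]
 [67 68 69 65 68 62 64 69 71 71 62]
 [66 74 73 70 65 79 80 66 71 73 65]
 [67 71 69 69 64 87 93 72 68 73 62]
 [71 73 73 63 69 71 69 66 71 72 59]
 [67 68 73 69 66 67 67 71 69 66 62]
 [67 70 67 69 65 74 68 71 71 73 61]]
side R0
 [[ 71  74  72  70  68  66  66  73  68  63  68 101]
 [ 68  71  70  67  66  71  66  69  67  66  64  85]
 [ 72  67  70  65  65  72  71  65  64  66  69  59]
 [ 70  66  71  68  69  63  64  73  65  69  68  65]
 [ 74  70  70  65  72  71  69  65  67  70  68  69]
 [ 70  65  72  68  66  78  79  75  68  67  65  70]
 [ 71  69  71  65  60  75  89  81  65  72  69
[... 3268 characters left out ...]
0 80]
 [80 78 71 66 65 65 69 77 78 79 81]
 [79 78 70 65 65 65 69 76 79 79 79]
 [81 79 70 63 66 64 68 75 79 80 80]
 [81 78 71 64 65 65 68 76 79 80 80]
 [79 78 71 66 64 66 68 74 79 80 78]
 [80 78 72 68 67 66 68 76 80 79 79]
 [80 78 74 69 69 66 69 74 79 79 79]
 [79 79 74 73 72 69 68 75 78 79 79]
 [78 78 74 72 72 67 68 76 79 80 80]
 [74 73 73 70 68 66 69 77 82 82 81]
 [69 69 70 70 70 68 73 82 86 86 86]
 [65 66 65 66 65 65 72 83 89 90 90]]
side tips/feet L R [[336.1, 212.2], [347.9, 235.7], [326.6, 213.2], [337.6, 236.8]]
side holes L R [[347.3, 211.0], [359.9, 234.3]]
top tips/feet L R [[283.4, 217.8], [326.6, 217.5], [283.4, 226.4], [326.7, 226.1]]
top holes L R [[283.3, 207.7], [326.3, 207.4]]
```

Holes and studs show the same camera bias of about (-0.35,+0.9) px in the side view, so the relative alignment is good to about 0.5 mm. It needs +0.6 mm along tool x, then an advance along tool y.

```bash
python3 -m crank '[[-1,0.6,10,0,0,0,0],[-1,0.6,20,0,0,0,0],[-1,0.6,25,0,0,0,0],[-1,0.6,28,0,0,0,0],[-1,0.6,30,0,0,0,0],[-1,0.6,32,0,0,0,0],[-1,0.6,34,0,0,0,0],[-1,0.6,34,0,0,0,0]]' 40
```

```text
t: 5.78
ee_pos: [609.7, 4.7, 268.2]
tcp_rot: [[-0.03, 1.0, 0.0], [1.0, 0.03, 0.0], [0.0, 0.0, -1.0]]
contact_force: [-0.1, 0.3, -2.9]
opening: 9.5
finger_force: 40.0
```

```bash
python3 -m crank '[[-1,0,2,0,0,0,0],[-1,0,4,0,0,0,0],[-1,0,6,0,0,0,0],[-1,0,8,0,0,0,0],[-1,0,8,0,0,0,0]]' 40
```

```text
t: 6.4
ee_pos: [617.8, 4.9, 268.2]
tcp_rot: [[-0.03, 1.0, 0.0], [1.0, 0.03, 0.0], [0.0, 0.0, -1.0]]
contact_force: [-0.1, 0.6, -3.0]
opening: 9.4
finger_force: 40.0
```

```bash
python3 -m crank '[[-1,0,2,0,0,0,0],[-1,0,4,0,0,0,0],[-1,0,6,0,0,0,0],[-1,0,8,0,0,0,0],[-1,0,9,0,0,0,0],[-1,0,10,0,0,0,0],[-1,0,10,0,0,0,0]]' 40 && python3 -m crank '[[-1,0,0.5,0,0,0,0],[-1,0,1,0,0,0,0],[-1,0,1.5,0,0,0,0],[-1,0,2,0,0,0,0],[-1,0,2,0,0,0,0]]' 40
```

```text
t: 7.28
ee_pos: [627.7, 5.2, 268.2]
tcp_rot: [[-0.03, 1.0, -0.0], [1.0, 0.03, 0.0], [0.0, -0.0, -1.0]]
contact_force: [-0.0, -0.7, -3.7]
opening: 9.8
finger_force: 40.0
t: 7.9
ee_pos: [629.7, 5.3, 268.2]
tcp_rot: [[-0.03, 1.0, -0.0], [1.0, 0.03, 0.0], [0.0, -0.0, -1.0]]
contact_force: [-0.1, 1.3, -2.5]
opening: 9.1
finger_force: 40.0
```

```bash
for i in 1 2 3; do :; done; python3 -m crank '[[-1,0,0.5,0,0,0,0],[-1,0,0.5,0,0,0,0],[-1,0,0.5,0,0,0,0]]' 40 && python3 -m crank '[[-1,0,0.5,0,0,0,0],[-1,0,0.5,0,0,0,0],[-1,0,0.5,0,0,0,0]]' 40 && python3 -m crank '[[-1,0,0.5,0,0,0,0],[-1,0,0.5,0,0,0,0],[-1,0,0.5,0,0,0,0]]' 40
```

```text
t: 8.28
ee_pos: [630.1, 5.3, 268.2]
tcp_rot: [[-0.03, 1.0, -0.0], [1.0, 0.03, 0.0], [0.0, -0.0, -1.0]]
contact_force: [-0.1, -0.4, -2.5]
opening: 9.8
finger_force: 40.0
t: 8.65
ee_pos: [630.5, 5.2, 268.1]
tcp_rot: [[-0.03, 1.0, -0.001], [1.0, 0.03, -0.0], [-0.0, -0.001, -1.0]]
contact_force: [-1.4, -1.0, -2.5]
opening: 9.5
finger_force: 40.0
t: 9.02
ee_pos: [630.8, 5.1, 268.0]
tcp_rot: [[-0.03, 1.0, -0.001], [1.0, 0.03, -0.0], [-0.0, -0.001, -1.0]]
contact_force: [-2.2, -1.9, -1.6]
opening: 9.2
finger_force: 40.0
```

```bash
for k in 1; do python3 -m crank '[[-1,0,0.5,0,0,0,0],[-1,0,0.5,0,0,0,0],[-1,0,0.5,0,0,0,0]]' 40; python3 -c "
from rig import manip; s=manip.state(); print(s['ee_pos'],s['tcp_rot'][:,1],s['contact_force'],s['ft_torque'])"; python3 -m crank '[[-1,0,0.5,0,0,0,0],[-1,0,0.5,0,0,0,0],[-1,0,0.5,0,0,0,0]]' 40;  python3 -c "
from rig import manip; s=manip.state(); print(s['ee_pos'],s['tcp_rot'][:,1],s['contact_force'],s['ft_torque'])"; done
```

```text
t: 9.4
ee_pos: [631.2, 5.0, 267.9]
tcp_rot: [[-0.03, 1.0, -0.001], [1.0, 0.03, -0.0], [-0.0, -0.001, -1.0]]
contact_force: [-5.7, -1.5, -1.7]
opening: 9.7
finger_force: 40.1
[631.21459247   5.00613648 267.93624698] [ 0.999551    0.02993378 -0.00132927] [-5.65859394 -1.54792988 -1.67193307] [-0.47893119  1.11757251  0.25568581]
t: 9.78
ee_pos: [631.5, 5.0, 267.8]
tcp_rot: [[-0.03, 1.0, -0.002], [1.0, 0.03, -0.0], [-0.0, -0.002, -1.0]]
contact_force: [-5.4, -1.8, -1.5]
opening: 9.7
finger_force: 40.1
[631.49100353   4.96753482 267.83302761] [ 0.99954671  0.03003814 -0.00201868] [-5.36597795 -1.82434239 -1.50867661] [-0.52442314  1.21085864  0.22375364]
```

Mz shows that the left foot is touching first, so I'll yaw slightly counter-clockwise and relieve the side force.

```bash
cat > st.py <<'E'
from rig import manip; s=manip.state(); print(s['ee_pos'].round(2),s['tcp_rot'][:,1].round(4),s['contact_force'].round(2),s['ft_torque'].round(3))
E
python3 -m crank '[[-1,-0.3,0,0,0,0,-0.2],[-1,-0.3,0,0,0,0,-0.4],[-1,-0.3,0,0,0,0,-0.4],[-1,-0.3,0,0,0,0,-0.4]]' 40 >/dev/null; python3 st.py
python3 -m crank '[[-1,0,0.2,0,0,0,-0.2],[-1,0,0.4,0,0,0,-0.4],[-1,0,0.4,0,0,0,-0.4],[-1,0,0.4,0,0,0,-0.4]]' 40 >/dev/null; python3 st.py
```

```text
[631.64   4.8  267.92] [ 0.9993  0.0368 -0.0016] [-5.39 -2.19 -2.54] [-0.437  1.1    0.134]
[631.77   4.76 267.88] [ 0.9991  0.0434 -0.0024] [-5.5  -2.35 -0.22] [-0.453  1.369  0.124]
```

```bash
python3 - <<'E'
from rig import optics
import cv2, numpy as np
s=optics.grab_frame("side")[:,:,::-1]; t=optics.grab_frame("top")[:,:,::-1]
cv2.imwrite("pics/side3.png",s); cv2.imwrite("pics/top3.png",t)
def c(im,x,y,w,h,k):
    o=im[y:y+h,x:x+w].astype(float); o=np.clip((o-20)*1.8,0,255).astype(np.uint8)
    return cv2.resize(o,(w*k,h*k),interpolation=cv2.INTER_NEAREST)
cv2.imwrite("pics/e.png",np.hstack([c(s,312,185,50,70,8),c(t,300,185,50,70,8)]))
E
cat > p.py <<'E'
E
python3 - <<'E'
from fit import *
P=lambda o,y,pts:[Rz(y)@np.array(b)+o for b in pts]
for n in K: print(n,proj(n,P(np.array([631.8,4.2,86.7]),.035,[(38,64,8),(38,-64,8),(38,-70,16),(38,58,16),(38,70,16)])).round(1).tolist(), proj(n,P(np.array([669.7,5.7,0]),.029,[(0,64,95),(0,-64,95)])).round(1).tolist())
E
```

```text
side [[347.2, 211.1], [360.1, 234.4], [360.8, 232.7], [347.9, 209.4], [346.7, 207.4]] [[347.3, 211.0], [359.9, 234.3]]
top [[283.4, 207.8], [326.4, 207.3], [328.5, 206.6], [285.2, 207.1], [281.2, 207.1]] [[283.3, 207.7], [326.3, 207.4]]
```

View pics/e.png

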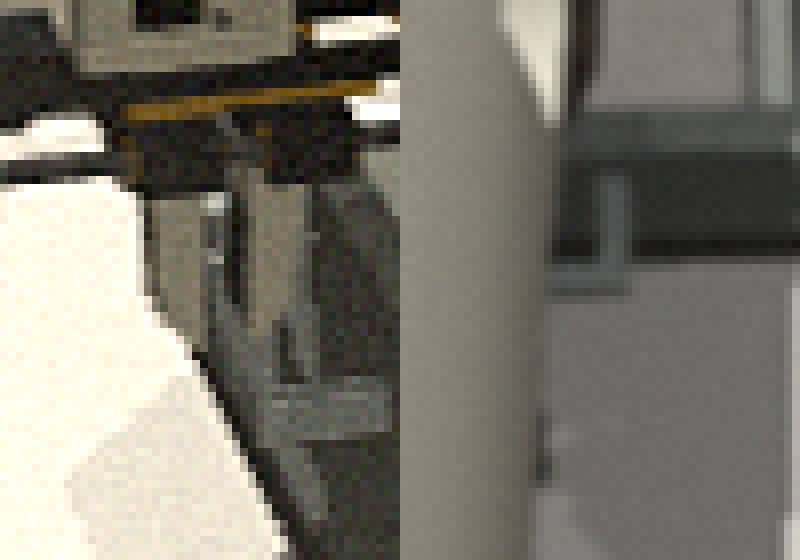

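The picture shows the right foot at about px (360,235), on its hole with no stud left showing, so the pull is within about a millimetre of seating. I'll put back half of the yaw change and press on in small steps.

```bash
python3 -m crank '[[-1,0,0.5,0,0,0,0.2],[-1,0,0.5,0,0,0,0.4],[-1,0,0.5,0,0,0,0.4],[-1,0,0.5,0,0,0,0.4]]' 40 >/dev/null; python3 st.py
python3 -m crank '[[-1,0,0.5,0,0,0,0],[-1,0,0.5,0,0,0,0],[-1,0,0.5,0,0,0,0]]' 40 >/dev/null; python3 st.py
python3 -m crank '[[-1,0,0,0,0,0,0],[-1,0,0,0,0,0,0],[-1,0,0,0,0,0,0]]' 40 >/dev/null; python3 st.py
```

```text
[631.94   4.82 267.83] [ 0.9993  0.0368 -0.0034] [-6.81 -2.07  0.72] [-0.534  1.723  0.192]
[632.14   4.82 267.76] [ 0.9993  0.0368 -0.0043] [-9.13 -1.83  1.31] [-0.458  1.822  0.215]
[632.11   4.82 267.75] [ 0.9993  0.0369 -0.0044] [-8.51 -1.88  1.95] [-0.429  1.849  0.18 ]
```

The fingertips have stalled at x≈631.4 and the force now rises as I push, so the feet are on the face. I'll level the pitch, which also adds a little push, and ease the vertical drag.

```bash
python3 -m crank '[[-1,-0.2,0,-0.2,-0.12,0,0],[-1,-0.2,0,-0.3,-0.25,0,0],[-1,-0.2,0,-0.3,-0.25,0,0],[-1,-0.2,0,-0.3,-0.25,0,0]]' 40; python3 st.py
python3 -m crank '[[-1,0,0,0,0,0,-0.2],[-1,0,0,0,0,0,-0.2],[-1,0,0,0,0,0,-0.2],[-1,0,0,0,0,0,-0.2]]' 40 >/dev/null; python3 st.py
```

```text
t: 12.62
ee_pos: [631.7, 4.8, 267.7]
tcp_rot: [[-0.037, 0.999, -0.002], [0.999, 0.037, 0.0], [0.0, -0.002, -1.0]]
contact_force: [-9.3, -2.5, 0.6]
opening: 9.3
finger_force: 40.1
[631.65   4.77 267.73] [ 0.9993  0.0369 -0.0015] [-9.32 -2.45  0.63] [-0.356  2.16   0.217]
[631.64   4.76 267.7 ] [ 0.9992  0.0402 -0.0016] [-9.39 -1.58  0.42] [-0.411  2.134  0.164]
```

```bash
python3 -m crank '[[-1,-0.2,0,0,0,0,-0.4],[-1,-0.2,0.2,0,0,0,-0.4],[-1,-0.2,0.2,0,0,0,-0.4],[-1,-0.2,0.2,0,0,0,-0.4]]' 40 ; python3 st.py
python3 -m crank '[[-1,0,0,0,0,0,0.4],[-1,0,0,0,0,0,0.8],[-1,0,0,0,0,0,0.8],[-1,0,0,0,0,0,0.8]]' 40 >/dev/null; python3 st.py
```

```text
t: 13.62
ee_pos: [631.7, 4.7, 267.7]
tcp_rot: [[-0.047, 0.999, -0.002], [0.999, 0.047, 0.0], [0.001, -0.002, -1.0]]
contact_force: [-10.0, -1.6, 1.4]
opening: 9.4
finger_force: 40.0
[631.73   4.72 267.71] [ 0.9989  0.0469 -0.0019] [-9.96 -1.57  1.35] [-0.287  2.25   0.015]
[631.72   4.71 267.67] [ 0.9994  0.0337 -0.002 ] [-10.19  -1.59   1.66] [-0.399  2.23   0.276]
```

Yawing changes only the moment. Push force and position stay the same, so both feet are on the face. I'll set the balanced yaw, let it settle, check and look once more.

```bash
python3 -m crank '[[-1,0,0.1,0,0,0,-0.4],[-1,0,0.1,0,0,0,-0.6],[-1,0,0.1,0,0,0,-0.6],[-1,0,0.1,0,0,0,-0.6]]' 40 >/dev/null; python3 st.py
python3 -m crank '[[-1,0,0,0,0,0,0],[-1,0,0,0,0,0,0],[-1,0,0,0,0,0,0],[-1,0,0,0,0,0,0],[-1,0,0,0,0,0,0],[-1,0,0,0,0,0,0],[-1,0,0,0,0,0,0],[-1,0,0,0,0,0,0]]' 40; python3 st.py
python3 - <<'E'
from rig import optics
import cv2, numpy as np
s=optics.grab_frame("side")[:,:,::-1]
cv2.imwrite("pics/f.png",cv2.resize(np.clip((s[170:290,300:460].astype(float)-20)*1.6,0,255).astype(np.uint8),(800,600),interpolation=cv2.INTER_CUBIC))
E
```

```text
[631.75   4.66 267.67] [ 0.999   0.0435 -0.0022] [-11.19  -1.62   1.67] [-0.393  2.314  0.14 ]
t: 15.62
ee_pos: [631.8, 4.7, 267.7]
tcp_rot: [[-0.044, 0.999, -0.002], [0.999, 0.044, 0.0], [0.0, -0.002, -1.0]]
contact_force: [-11.2, -0.5, 1.9]
opening: 9.8
finger_force: 40.0
[631.76   4.71 267.67] [ 0.999   0.0436 -0.0021] [-11.18  -0.53   1.94] [-0.325  2.325  0.087]
```

View pics/f.png

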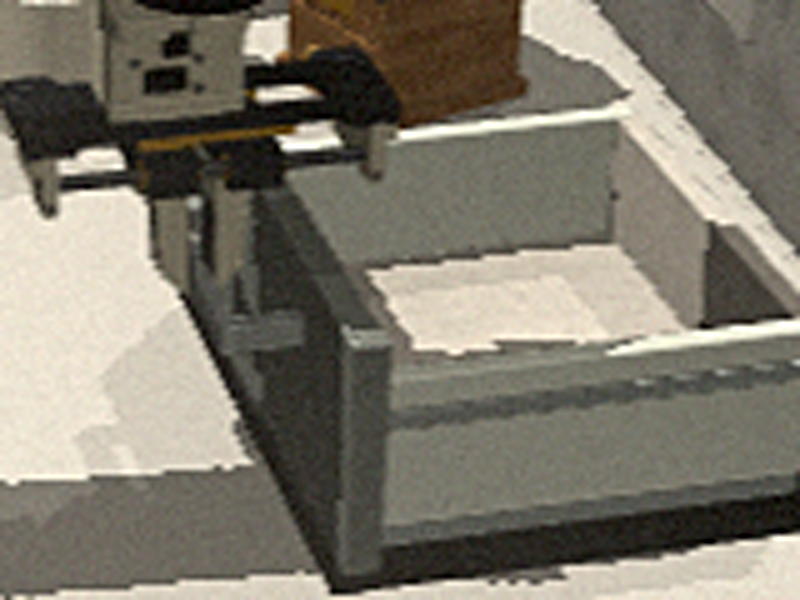

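The side view shows the pull held flush, with its right foot on the front at about px (360,235), no stud showing outside, and the drawer not moved. The push is a steady 11 N, so I'm handing the job in.

```bash
python3 -c "
from rig import close_job; print(close_job())"
```

```text
the job is handed in; nothing more can be done
None
```

The job is handed in: both studs are through their holes, both feet sit on the drawer front as far as force and camera show, and the arm still holds the pull there with a steady push of about 11 N.

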